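# Shut the dust gate and pull the filter cassette

### The arm

A 6-joint arm with a two-finger parallel gripper is mounted at the origin on the work surface. World frame = base frame: x ahead of the robot, y to its left, z up, the work surface at z = 0. Lengths are in m, angles in rad, forces in N, time in s.
With the tool pointing down it reaches from about 0.4 to 0.825 m from the base axis. Payload 7 kg.
Tool frame: the origin (TCP) lies midway between the tips of the shut fingers; the grasp point (between the pads) lies arm.hold_point_z behind it (arm.hold_point_z is the distance from the TCP to the grasp point, in m); z points along the fingers, y is the line along which they close (so a half turn about z gives the same grasp; the last joint's range is limited). The gripper opens to 88 mm and grips with 3 to 60 N. Pads are 19 mm wide; open, the fingers measure 130 mm over their backs; the gripper's body (78 mm by 193 mm) begins 47 mm behind the grasp point.
Start: joints at [-0.932, 0.359, 0.012, 0, -1.224, -0.288], TCP at [0.232, -0.634, 0.195] pointing down, gripper open.
Joint ranges: [-3.07, 3.07], [-1.43, 2.12], [-1.02, 1.25], [-3.03, 1.67], [-3.05, -0], [-3.03, 3.03]. Speed limits (rad/s): [2.39, 2.39, 3.01, 3.14, 3.14, 3.14].

### API

Orientations are given as [roll, pitch, yaw] about the fixed x, y, z axes, in that order (R = Rz(yaw) Ry(pitch) Rx(roll)).
In Python, from station import arm gives the robot as it stands.
- The arm moves only by the shell command python3 -m crank 'ROWS' [OPENING] [FORCE]. ROWS is JSON, a list that holds one entry, the list of rows, each a list of 4 numbers: the shift along the tool's x, y, z in units of 25 mm (1.0 is 25 mm), then the turn about the tool's z in units of 5 degrees (1.0 is 5 degrees). A call has 1 to 12 rows; each row is the pose to reach, as a shift and turn from the pose commanded when the call began, along the tool's axes at that moment; what a row does not reach only later rows make up. A row lasts 1/8 s, in which the tool goes at most 62.5 mm and 10.7 degrees, less where a joint would pass 70% of its speed; a pose out of reach is approached as far as the arm can. A call with a gripper value outside its range is refused whole. OPENING is the closure, from 0 (fully open) to 1 (shut), set as the call begins (- or left out, the last holds). The fingers move at their own pace and stop on an object; FORCE is the grip in N (left out, the last holds). Time passes only in rows, so rows that repeat a pose let the fingers close. It gives the time, the measured TCP pose, the force, the opening and the grip force at its end, in the units of the state.
- arm.get_state(): the state, without advancing time (a new reading comes with each control period).
- arm.grab_frame(name): name is "side" or "top" or "wrist"; returns (picture, depth): 384x512x3 uint8, red, green, blue; 384x512 float32, m along the optical axis (not along the pixel's ray), 0 where there is no reading.
- arm.get_calibration(name): a dict with "mtx" (3x3 intrinsics, pixels), "R" (3x3) and "t" (3): a world point X has camera coordinates R X + t; the wrist camera has in their place "mount" (4x4, takes a point from camera to tool coordinates, whose origin is the TCP and whose axes are the flange's). Camera axes: x right, y down, z forward; pixel columns grow to the right and rows downward; lengths in m; the calibration is good to about 2 mm. A picture is of the moment at which its call begins: read the wrist's pose just before it. get_calibration takes no time and is no camera call.
- arm.job_done(): hands the job in; it is judged then, once.
Trained networks look in the newest picture that a camera, given by its name, has taken for a name from the list of things; names that differ only in an ending like _2 or _b are one class to them, and where a whole thing is asked for, a point or a joint stands for the part that bears it (a point fixed in the world has none). Each returns a list of dicts, best first, with "score" (0 to 1); they miss things now and then, are a little off and sometimes report something else, mostly with a low value. They report only what shows in the picture. A call takes as long as a camera call.
- arm.recognise(thing, camera): "extent" ([left, top, width, height] in pixels, round what is visible of it).
- arm.trace(thing, camera): "mask" (384x512 bool, what is visible of it) and "extent" ([left, top, width, height] in pixels, round what is visible of it).
The state is a dict: "t": time; "q": joint angles; "qd": joint speeds; "joint_efforts": joint torques, N m; "eef_pos": TCP position; "ee_rot": TCP orientation; "force": force on the tool from outside, world axes, zero at the start; "moment": the same for the moment, N m; "width": finger opening in m; "gripper_force": force on a finger pad.
Only numpy, scipy, OpenCV 4.12 (cv2) and the standard library are available. Lean on these libraries where they do the work, as an engineer would, in place of code of your own. Each camera call takes 0.05 s, during which the arm holds its last target. There are 200 camera calls.

### The job

Shut off the suction, then pull the dust box's filter: take the gate plate by its wooden handle from its rest, guide it down edgewise into the slot of the duct's gate frame until fully home, and let go. Then pinch the cassette's two side catches together, lift it straight up out of the box, and finish still holding it by the pinched catches, upright and still, its underside a good 50 mm above the box's top. Leave the other things on the bench alone.

Things in the scene. Friction and masses are not known exactly. Their poses are not given: they have to be found in the camera images.
- filter_box: Fixed dark blue steel box, 130 (x) x 110 (y) x 70 mm high; the cassette sits in its open well (93 x 53 mm, floor at 10 mm). Origin on the bench under the well's centre, z up. A 60 mm duct runs from its +y side to an aluminium gate frame (100 x 30 mm, 90 high) centred 180 mm along +y; beyond, a tan hose bends to +x. One rigid body; position and yaw vary.
- slot_floor (a point): Centre of the floor of the gate frame's slot, 15 mm above the bench; the plate's lower edge rests on it when home. Axes as filter_box. Slot 78 mm long (x), 8 mm wide (y), open at the top; over the top 10 mm its mouth flares to about 90 x 16 mm.
- slot_mouth (a point): Centre of the slot's mouth, level with the gate frame's top, 90 mm above the bench and 75 mm above slot_floor.
- gate_plate: Loose upright steel plate, 70 (x) x 4 (y) x 80 mm high, with a dark wooden handle bar 60 x 18 x 28 mm on top (80 to 108 mm above the lower edge): grip it across y. Origin at the centre of the lower edge, z up; same both ways round. About 0.18 kg. When home the handle's underside is 5 mm above the gate frame's top.
- plate_rest: Fixed wooden rest, 100 (x) x 50 (y) x 43 mm high, origin under its centre on the bench, left or right of the filter box. The plate stands centred in its slot (76 x 8 mm, floor 6 mm above the bench), axes aligned, so the handle is 86 to 114 mm above the bench.
- cassette: Loose grey filter cassette in the box's well, axes as filter_box, 1.5 mm play. Origin: centre of the underside. Block 90 (x) x 50 x 36 mm, above it a web 90 x 22 mm up to 90 mm; the top 30 mm stand out of the box. About 0.26 kg. A black catch on each y side locks it into the box; it lifts only while both are pinched, and is carried by the pinched catches.
- catch_left (a joint): Travel (m) of the spring catch on the cassette's +y side towards its middle: 0 sprung out, nose locked under the box's lip; 0.007 fully pinched; free above about 0.006. Spring 2 N at 0, 7 N at 0.007; springs out when let go.
- catch_right (a joint): The same for the catch on the -y side: 0 sprung out (locked), 0.007 fully pinched towards the middle.
- catch_left_face (a point): Centre of the ribbed outer face of the +y catch: 28 mm wide (x), from 65 to 90 mm above the cassette's underside (point at 77.5 mm), 30 mm from its middle plane. The faces are 60 mm apart over both, 46 mm when pinched: grip across the cassette's y. Face's lower edge 5 mm above the box top.
- catch_right_face (a point): The same on the -y side.
- sanding_block: Bystander: loose wood-and-cork sanding block, 110 x 60 x 36 mm, origin under its centre; on the other side of the filter box from the rest. Leave alone.
- wax_jar: Bystander: loose amber glass jar with a steel cap, 64 mm diameter, 70 mm high, origin under its centre. Leave alone.
- neck_blank: Bystander: loose wooden neck blank, 56 x 140 x 22 mm, origin under its centre, lying beyond the box. Leave alone.

How it is judged:
On the way, in this order (a step that is already met when the one before it is completed fails the run):
1. the plate, held in the fingers, is more than 30 mm down the slot (horizontal distance between gate_plate and slot_floor below 0.008 m and z of gate_plate in the frame of slot_floor below 0.045 m and contact force between the fingers and gate_plate above 1 N), for 0.05 s.
2. the plate is fully home and let go (z of gate_plate in the frame of slot_floor between -0.006 and 0.006 m and x of gate_plate in the frame of slot_floor between -0.006 and 0.006 m and y of gate_plate in the frame of slot_floor between -0.006 and 0.006 m and angle between the z axis of gate_plate and the z axis of filter_box, either way round below 0.1 rad and contact force between the fingers and gate_plate below 0.1 N), for 0.2 s.
3. both catches are pinched in while the cassette still sits in the box (value of joint each of catch_left, catch_right above 0.0045 m and z of cassette in the frame of filter_box below 0.02 m and contact force between the fingers and cassette above 3 N), for 0.1 s.
At the end, for the whole second after the job is handed in: Cassette held still in the fingers by both pinched catches (over 4.5 mm each, over 5 N), upright within 0.2 rad, underside over 110 mm above the bench (40 over the box), touching neither box nor plate; plate home: within 6 mm of the slot floor in x, y, z and 0.1 rad (height (world z) of cassette above 0.11 m and angle between cassette's own z axis and vertical below 0.2 rad and linear speed of cassette below 0.03 m/s and value of joint each of catch_left, catch_right above 0.0045 m and contact force between the fingers and cassette above 5 N and contact force between cassette and filter_box below 0.1 N and contact force between cassette and gate_plate below 0.1 N and z of gate_plate in the frame of slot_floor between -0.006 and 0.006 m and x of gate_plate in the frame of slot_floor between -0.006 and 0.006 m and y of gate_plate in the frame of slot_floor between -0.006 and 0.006 m and angle between the z axis of gate_plate and the z axis of filter_box, either way round below 0.1 rad); the arm keeps its last pose, push and grip.
It fails at once if the cassette is lifted while the gate plate is not home (z of cassette in the frame of filter_box above 0.03 m and not (z of gate_plate in the frame of slot_floor between -0.006 and 0.006 m and x of gate_plate in the frame of slot_floor between -0.006 and 0.006 m and y of gate_plate in the frame of slot_floor between -0.006 and 0.006 m and angle between the z axis of gate_plate and the z axis of filter_box, either way round below 0.1 rad)).
It fails at once if a bystander is moved more than 20 mm (distance of any of sanding_block, wax_jar, neck_blank from where it was at the start of the episode above 0.02 m).
It also fails if it takes over 58 s, if anything falls off the work surface, if the arm or the gripper's body presses on something with over 40 N, if the wrist force passes 120 N, or if a joint passes its speed limit or range.

## Working session

There is one attempt and no reset: what is moved stays moved. The work goes in short steps, Python scripts to look and compute and a shell command to move; the robot and the scene stay as the last step left them, time stands still between calls to the robot, and variables do not carry over. Pictures are saved under pics/ and viewed, at most 10 in all, crops included, and the job is handed in when it is done.

```bash
ls; mkdir -p pics; cat > h.py <<'E'
import numpy as np, cv2
from station import arm
from scipy.spatial.transform import Rotation as Ro
def cam(name):
    s=arm.get_state(); im,d=arm.grab_frame(name); c=arm.get_calibration(name)
    K=np.array(c["mtx"])
    if "R" in c: R=np.array(c["R"]); t=np.array(c["t"]); Rw=R.T; tw=-R.T@t
    else:
        M=np.array(c["mount"]); Rt=Ro.from_euler('xyz',s["ee_rot"]).as_matrix()
        Rw=Rt@M[:3,:3]; tw=Rt@M[:3,3]+np.array(s["eef_pos"])
    return im,d,K,Rw,tw
def cloud(d,K,Rw,tw):
    v,u=np.mgrid[:d.shape[0],:d.shape[1]]
    P=np.stack([(u-K[0,2])/K[0,0]*d,(v-K[1,2])/K[1,1]*d,d],-1)@Rw.T+tw
    P[d<=0]=np.nan
    return P
def save(im,n): cv2.imwrite('pics/'+n+'.png',im[...,::-1])
E
python3 - <<'E'
from h import *
s=arm.get_state(); print(s, arm.hold_point_z)
ims=[]
for n in("top","side"):
    im,d,K,Rw,tw=cam(n); ims.append(im); P=cloud(d,K,Rw,tw); np.save(n+'.npy',P)
    print(n,tw.round(3),Rw[:,2].round(2))
    for th in["filter_box","gate_plate","plate_rest","cassette","sanding_block","wax_jar","neck_blank"]:
        for r in arm.trace(th,n)[:1]:
            m=r["mask"]; Q=P[m]; Q=Q[~np.isnan(Q[:,0])]
            np.save(f'{n}_{th}.npy',m)
            zt=np.percentile(Q[:,2],97); T=Q[Q[:,2]>zt-.008]
            rect=cv2.minAreaRect((T[:,:2]*1000).astype(np.float32))
            print(th,round(r["score"],2),r["extent"],len(Q),np.median(Q,0).round(3),'ztop',zt.round(3),'rect',rect)
save(np.hstack(ims)[:, :],'a')
cv2.imwrite('pics/a.png',cv2.resize(cv2.imread('pics/a.png'),(800,300)))
E
```

```text
pics
{'t': 0.0, 'q': array([-9.31899975e-01,  3.59364131e-01,  1.10067567e-02, -3.49531872e-04,
       -1.22410181e+00, -2.88109148e-01]), 'qd': array([-0.00176611, -0.00010873,  0.00022384, -0.00140386, -0.00100535,
        0.0012818 ]), 'joint_efforts': array([ 2.26515564e-03, -5.82724142e+01,  2.93050933e+01,  6.99721009e+00,
        6.93308990e-03, -1.43171255e-04]), 'eef_pos': array([ 0.23172572, -0.63336909,  0.19421489]), 'ee_rot': array([ 3.13990496e+00, -1.57493796e-04, -2.79092436e+00]), 'force': array([ 0.70502608, -0.7555939 ,  0.33595746]), 'moment': array([-0.05273254, -0.02113585,  0.01757966]), 'gripper_force': 0.0, 'width': 0.08751740262210772} 0.0188
top [0.378 0.012 1.329] [ 0.19 -0.02 -0.98]
filter_box 0.72 [163.9, 137.8, 124.7, 113.4] 4809 [0.526 0.111 0.067] ztop 0.088 rect ((497.78204345703125, 6.188934326171875), (99.58429718017578, 224.50729370117188), 3.626789093017578)
gate_plate 0.75 [109.4, 215.1, 16.4, 25.4] 292 [0.495 0.339 0.108] ztop 0.117 rect ((496.5121765136719, 341.61334228515625), (18.75399398803711, 59.1893310546875), 79.9678726196289)
plate_res
[... 1576 characters left out ...]
09 -0.065  0.095] ztop 0.104 rect ((511.2857666015625, -72.60755157470703), (87.50731658935547, 63.677642822265625), 31.280567169189453)
sanding_block 0.64 [310.9, 141.7, 37.7, 21.1] 676 [ 0.459 -0.334  0.033] ztop 0.04 rect ((462.7674560546875, -348.3123474121094), (107.5736083984375, 59.92508316040039), 21.31656837463379)
wax_jar 0.79 [257.9, 119.7, 19.1, 24.8] 439 [ 0.668 -0.368  0.049] ztop 0.074 rect ((672.8538818359375, -388.75445556640625), (57.21936798095703, 52.368194580078125), 79.31542205810547)
neck_blank 0.57 [204.8, 162.2, 29.9, 35.0] 672 [ 0.739 -0.113  0.023] ztop 0.027 rect ((743.8839111328125, -129.37966918945312), (57.07393264770508, 144.58950805664062), 5.467194080352783)
```

View pics/a.png

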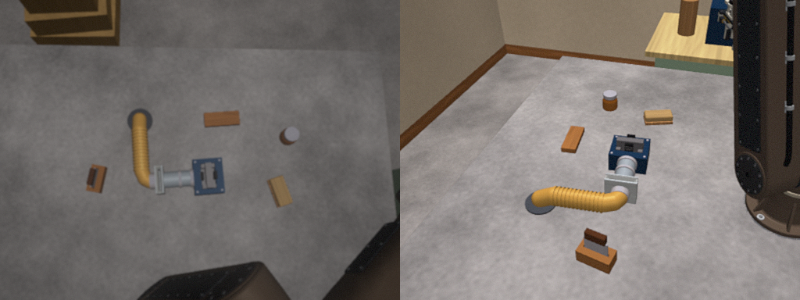

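The pictures show the rest and plate at left (top view about 95,178), the box at (208,175), and the gate frame at (158,180). Next I fit the box yaw.

```bash
python3 - <<'E'
from h import *
for n in("top","side"):
    P=np.load(n+'.npy'); m=np.load(n+'_filter_box.npy'); 
    C=P[np.load(n+'_cassette.npy')]; C=C[(C[:,2]>.085)]
    print(n,'cassette',cv2.minAreaRect((C[:,:2]*1000).astype(np.float32)), C[:,:2].mean(0))
    Q=P[m]; B=Q[(Q[:,2]>.066)&(Q[:,2]<.08)&(Q[:,1]<0.01)]; F=Q[(Q[:,2]>.085)&(Q[:,2]<.1)&(Q[:,1]>.04)&(Q[:,1]<.18)]
    for A in(B,F):
        print(len(A),A.mean(0).round(4) if len(A) else '',cv2.minAreaRect((A[:,:2]*1000).astype(np.float32)) if len(A) else '')
E
```

```text
top cassette ((507.1271057128906, -75.5808334350586), (84.77820587158203, 60.328182220458984), 32.3072624206543) [ 0.507277   -0.07563172]
1199 [ 0.5058 -0.067   0.0703] ((506.4197692871094, -60.04015350341797), (130.04859924316406, 142.12728881835938), 5.268224239349365)
225 [0.4902 0.1031 0.0891] ((491.71160888671875, 103.12030029296875), (98.91043853759766, 30.213403701782227), 5.423635482788086)
side cassette ((509.9552917480469, -72.48521423339844), (89.65449523925781, 65.2684097290039), 31.280561447143555) [ 0.51046437 -0.0686074 ]
822 [ 0.5077 -0.0466  0.0716] ((510.8655090332031, -60.270912170410156), (130.61981201171875, 144.69496154785156), 5.833546161651611)
363 [0.495  0.1058 0.0895] ((494.971435546875, 105.57630920410156), (99.15449523925781, 34.909271240234375), 5.403143882751465)
```

```bash
cat >> h.py <<'E'
def row(p,yawdeg):
    "row from the present pose to TCP p with tool down and tool yaw"
    s=arm.get_state(); R=Ro.from_euler('xyz',s["ee_rot"]).as_matrix()
    d=R.T@(np.array(p)-s["eef_pos"])/.025
    y=(np.degrees(s["ee_rot"][2])-yawdeg+90)%180-90
    print('row',d.round(2),round(y/5,2),'| pos',s["eef_pos"].round(4),'rot',s["ee_rot"].round(3),'t',round(s["t"],2))
E
python3 - <<'E'
from h import *
row((.45,-.3,.2),-190);row((.48,.30,.25),-190)
E
```

```text
row [-12.78   9.54  -0.19] 6.02 | pos [ 0.2319 -0.6339  0.1952] rot [-3.142  0.    -2.791] t 0.8
row [-22.16  31.67  -2.19] 6.02 | pos [ 0.2319 -0.6339  0.1952] rot [-3.142  0.    -2.791] t 0.8
```

```bash
python3 -m crank '[[[-2,1.4,-0.3,1],[-4,2.8,-0.6,2],[-6,4.2,-0.9,3],[-8,5.6,-1.2,4],[-10,7,-1.5,5],[-12,8.5,-1.8,6],[-13,10.7,-2.2,6],[-14,13,-2.2,6],[-15,15,-2.2,6],[-16,17.2,-2.2,6],[-16.8,19.4,-2.2,6],[-17.6,21.6,-2.2,6]]]'; python3 -c "
from h import *
row((.48,.30,.25),-190)"
```

```text
t: 2.3
eef_pos: [0.4593, 0.0264, 0.2506]
ee_rot: [3.141, 0.001, 2.969]
force: [1.0, -0.5, 0.3]
width: 0.0875
gripper_force: 0.0
row [ 1.06 10.92  0.03] 0.02 | pos [0.4593 0.0264 0.2506] rot [3.141e+00 1.000e-03 2.969e+00] t 2.3
```

```bash
python3 -m crank '[[[0.2,2.2,0,0],[0.4,4.4,0,0],[0.6,6.6,0,0],[0.8,8.8,0,0],[1.06,10.9,0,0],[1.06,10.9,0,0],[1.06,10.9,0,0]]]'; python3 - <<'E'
from h import *
print(np.array(arm.get_calibration("wrist")["mount"]).round(3))
im,d,K,Rw,tw=cam("wrist"); save(im,'w1'); P=cloud(d,K,Rw,tw)
for th in("gate_plate","plate_rest"):
    for r in arm.trace(th,"wrist")[:1]:
        Q=P[r["mask"]]; Q=Q[~np.isnan(Q[:,0])]
        zt=np.percentile(Q[:,2],90); T=Q[abs(Q[:,2]-zt)<.006]
        print(th,r["score"],r["extent"],zt,cv2.minAreaRect((T[:,:2]*1000).astype(np.float32)))
E
```

```text
t: 3.18
eef_pos: [0.4801, 0.2973, 0.2499]
ee_rot: [-3.141, -0.0, 2.969]
force: [-0.1, -0.4, 0.7]
width: 0.0878
gripper_force: 0.0
[[ 0.    -0.951 -0.309  0.083]
 [ 1.     0.    -0.001  0.002]
 [ 0.002 -0.309  0.951 -0.189]
 [ 0.     0.     0.     1.   ]]
gate_plate 0.57 [294.2, 131.5, 20.7, 74.3] 0.11457131733809393 ((498.0634765625, 344.357666015625), (18.194339752197266, 58.536216735839844), 80.17342376708984)
plate_rest 0.68 [276.3, 117.5, 44.5, 84.2] 0.043913187718672995 ((498.56982421875, 344.27447509765625), (50.227378845214844, 99.84649658203125), 80.53062438964844)
```

View pics/w1.png

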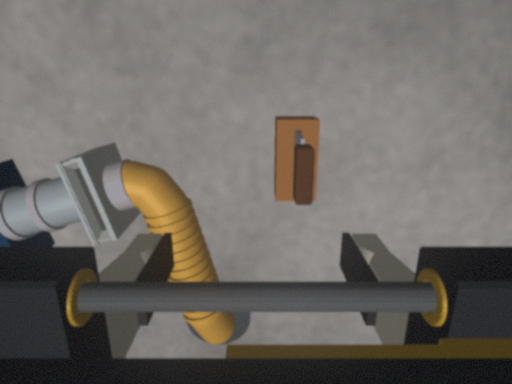

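The wrist view agrees with the fit: handle at pixel (304,175), rest at (297,160), giving the handle at (0.498, 0.344) with yaw about -9.7°. I grip it high, with the tips at z 0.090.

```bash
python3 -c "
from h import *
row((.498,.344,.25),-190+.2);row((.498,.344,.09),-190+.2)"
```

```text
row [-0.37  1.99  0.02] -0.03 | pos [0.4804 0.2965 0.2506] rot [3.141 0.    2.968] t 3.33
row [-0.36  1.99  6.42] -0.03 | pos [0.4804 0.2965 0.2506] rot [3.141 0.    2.968] t 3.33
```

```bash
python3 -m crank '[[[-0.37,1.99,0,0],[-0.37,1.99,2,0],[-0.37,1.99,4,0],[-0.37,1.99,5.4,0],[-0.37,1.99,6.4,0],[-0.37,1.99,6.4,0]]]' && python3 -m crank '[[[0,0,0,0],[0,0,0,0],[0,0,0,0],[0,0,0,0],[0,0,0,0],[0,0,0,0]]]' 1 30; python3 -c "
from h import *
row((.498,.344,.21),-185)"
```

```text
t: 4.08
eef_pos: [0.4974, 0.343, 0.0888]
ee_rot: [-3.139, -0.002, 2.968]
force: [-1.1, -0.7, 0.8]
width: 0.0876
gripper_force: 0.0
t: 4.82
eef_pos: [0.498, 0.3449, 0.0902]
ee_rot: [3.142, 0.0, 2.969]
force: [0.6, -0.0, -0.1]
width: 0.0332
gripper_force: 0.0
row [-0.01 -0.04 -4.79] -0.98 | pos [0.498  0.3449 0.0902] rot [3.142 0.    2.969] t 4.83
```

```bash
python3 -m crank '[[[0,0,0,0],[0,0,0,0],[0,0,0,0],[0,0,0,0]]]' && python3 -m crank '[[[0,0,-1,0],[0,0,-2.5,0],[0,0,-4,0],[0,0,-5.2,0],[0,0,-5.2,0],[0,0,-5.2,0]]]';  python3 - <<'E'
from h import *
row((.49,.106,.221),-175+.4)
im,d,K,Rw,tw=cam("wrist"); save(im,'w2'); P=cloud(d,K,Rw,tw)
r=arm.trace("filter_box","wrist")
if r:
    Q=P[r[0]["mask"]]; F=Q[(Q[:,2]>.083)&(Q[:,2]<.098)&(Q[:,1]>.04)&(Q[:,1]<.18)]
    print(r[0]["score"],len(F),cv2.minAreaRect((F[:,:2]*1000).astype(np.float32)))
E
```

```text
t: 5.32
eef_pos: [0.498, 0.3448, 0.0901]
ee_rot: [-3.142, -0.0, 2.969]
force: [0.1, -0.2, -0.1]
width: 0.0007
gripper_force: 0.0
t: 6.08
eef_pos: [0.4976, 0.3446, 0.2196]
ee_rot: [-3.141, -0.001, 2.969]
force: [-0.6, -0.0, -0.0]
width: 0.0002
gripper_force: 0.0
row [-1.34 -9.45 -0.05] -3.06 | pos [0.4976 0.3446 0.2196] rot [-3.141e+00 -1.000e-03  2.969e+00] t 6.08
0.57 2368 ((493.79443359375, 106.0654525756836), (100.35348510742188, 32.21443176269531), 4.772050380706787)
```

View pics/w2.png

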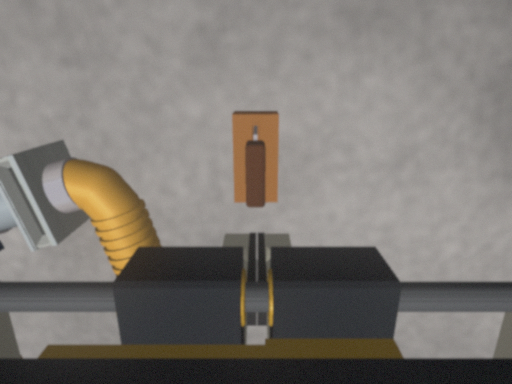

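The fingers shut to zero width, so the grasp missed. The handle still stands at pixel (255,172) under the fingers, so I re-measure it.

```bash
python3 - <<'E'
from h import *
for n in("wrist","side","top"):
    im,d,K,Rw,tw=cam(n); P=cloud(d,K,Rw,tw)
    if n=="side": cv2.imwrite('pics/s2.png',cv2.resize(im[220:384,150:400,::-1],None,fx=3,fy=3,interpolation=cv2.INTER_CUBIC))
    for th in("gate_plate","plate_rest"):
        for r in arm.trace(th,n)[:1]:
            Q=P[r["mask"]]; Q=Q[~np.isnan(Q[:,0])]
            zt=np.percentile(Q[:,2],90); T=Q[abs(Q[:,2]-zt)<.006]
            print(n,th,r["score"],r["extent"],zt,cv2.minAreaRect((T[:,:2]*1000).astype(np.float32)))
E
```

```text
wrist gate_plate 0.68 [246.1, 127.8, 21.1, 79.1] 0.11469376764462422 ((498.25048828125, 344.2332763671875), (17.869600296020508, 59.495758056640625), 80.55663299560547)
wrist plate_rest 0.59 [234.0, 109.3, 44.7, 95.4] 0.044021759659478625 ((498.51556396484375, 344.2616882324219), (49.801509857177734, 99.7626724243164), 80.20980834960938)
side gate_plate 0.96 [237.6, 292.8, 31.8, 35.0] 0.11543334436064881 ((499.67047119140625, 344.8783264160156), (19.476770401000977, 60.21183776855469), 81.93216705322266)
side plate_rest 0.91 [224.7, 306.8, 53.8, 44.8] 0.04562884878529705 ((499.9367980957031, 344.5750732421875), (51.9249382019043, 100.99746704101562), 81.617919921875)
top plate_rest 0.52 [113.1, 211.8, 23.1, 37.4] 0.045441137189615156 ((495.7600402832031, 339.7135925292969), (48.916404724121094, 98.82566833496094), 79.66419982910156)
```

View pics/s2.png

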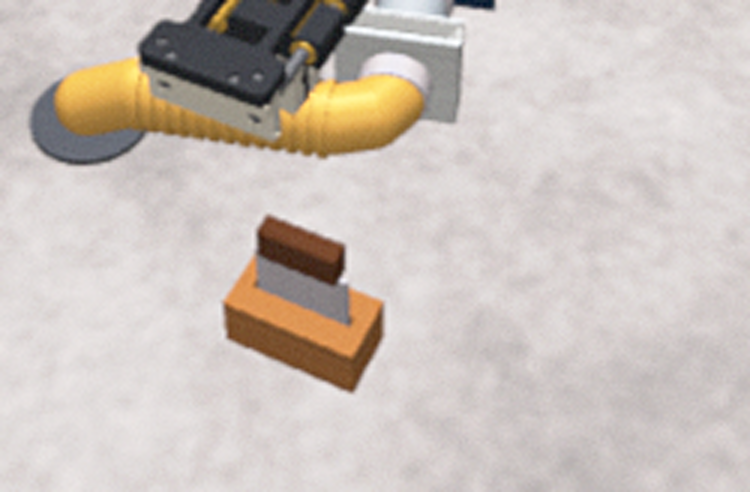

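The side view shows the plate untouched in its rest, handle at crop pixel (300,248). I check where the fingertips really are.

```bash
python3 - <<'E'
from h import *
s=arm.get_state(); print(s["eef_pos"],s["width"],s["q"].round(3))
im,d,K,Rw,tw=cam("side"); c=arm.get_calibration("side")
for X in(s["eef_pos"],np.array([.498,.344,.114])):
    x=K@(np.array(c["R"])@X+np.array(c["t"])); print('side px',x[:2]/x[2],x[2])
P=cloud(d,K,Rw,tw)
Q=P[200:300,180:300].reshape(-1,3); Q=Q[(Q[:,2]>.13)&(abs(Q[:,0]-.498)<.08)&(abs(Q[:,1]-.345)<.1)]
print('side: tool pts lowest',np.percentile(Q[:,2],[0,1,5]), Q[Q[:,2].argsort()[:5]])
im,d,K,Rw,tw=cam("wrist"); M=np.array(arm.get_calibration("wrist")["mount"]); print(K)
x=K@(M[:3,:3].T@(-M[:3,3])); print('tcp in wrist',x[:2]/x[2],x[2])
P=cloud(d,K,Rw,tw)
for v in range(225,300,8): print(v,d[v,[225,240,252,256,260,275,285]].round(3),P[v,252].round(3))
E
```

```text
[0.49799433 0.34481979 0.2200357 ] 0.0005112113236250552 [ 0.928  0.231 -0.11   0.    -1.23  -2.671]
side px [248.35207076 263.46011088] 0.9157567590142941
side px [250.13245267 299.32517079] 0.9831774219933421
side: tool pts lowest [0.25360121 0.26273458 0.32111806] [[0.49154234 0.34582852 0.25360121]
 [0.49037655 0.34348726 0.25417505]
 [0.50024069 0.35961588 0.25472193]
 [0.49185083 0.34473693 0.25500652]
 [0.49796651 0.36060586 0.25642546]]
[[336.90091429   0.         256.44570934]
 [  0.         336.90091429 189.33792036]
 [  0.           0.           1.        ]]
tcp in wrist [254.25800148 223.01528059] 0.20591192980335105
225 [0.446 0.446 0.446 0.446 0.446 0.445 0.447] [0.595 0.323 0.   ]
233 [0.45  0.45  0.173 0.45  0.173 0.45  0.45 ] [0.489 0.345 0.252]
241 [0.161 0.161 0.164 0.453 0.162 0.16  0.161] [0.49  0.346 0.261]
249 [0.095 0.095 0.157 0.456 0.157 0.095 0.095] [0.49  0.346 0.269]
257 [0.092 0.089 0.148 0.46  0.148 0.09  0.092] [0.489 0.346 0.278]
265 [0.087 0.088 0.143 0.465 0.144 0.087 0.088] [0.489 0.346 0.284]
273 [0.083 0.084 0.136 0.469 0.137 0.083 0.084] [0.489 0.346 0.29 ]
281 [0.079 0.082 0.131 0.472 0.132 0.079 0.08 ] [0.489 0.346 0.296]
289 [0.08  0.082 0.089 0.09  0.089 0.079 0.08 ] [0.468 0.35  0.333]
297 [0.081 0.081 0.089 0.088 0.089 0.081 0.081] [0.47  0.35  0.334]
```

Both cameras show the real fingertips about 31 mm above the reported TCP, with tips at z ≈ 0.252 when the TCP reads 0.220. I missed because the fingers shut above the handle, so every TCP height must be about 31 mm lower.

```bash
python3 -m crank '[[[0,0,1,0],[0,0,2,0],[0,0,3,0],[0,0,3,0],[0,0,3,0],[0,0,3,0],[0,0,3,0],[0,0,3,0],[0,0,3,0]]]' 0 && python3 -c "
from h import *
row((.498,.344,.0585),-190+.2)
im,d,K,Rw,tw=cam('wrist');P=cloud(d,K,Rw,tw)
Q=P[200:320,60:450].reshape(-1,3);Q=Q[(Q[:,2]>.13)]
print(np.sort(Q[:,2])[[0,5,20,50,100]])"
```

```text
t: 7.85
eef_pos: [0.498, 0.3449, 0.1453]
ee_rot: [3.141, 0.0, 2.969]
force: [-0.4, 0.0, 0.6]
width: 0.0839
gripper_force: 0.0
row [-0.01 -0.04  3.47] -0.02 | pos [0.498  0.3449 0.1453] rot [3.141 0.    2.969] t 7.85
[0.17587724 0.17645392 0.17722769 0.17783154 0.17889049]
```

```bash
python3 -m crank '[[[0,0,1.2,0],[0,0,2.4,0],[0,-0.04,3.45,0],[0,-0.04,3.45,0]]]' && python3 -m crank '[[[0,0,0,0],[0,0,0,0],[0,0,0,0],[0,0,0,0],[0,0,0,0],[0,0,0,0],[0,0,0,0],[0,0,0,0],[0,0,0,0],[0,0,0,0]]]' 1 30
```

```text
t: 8.4
eef_pos: [0.4967, 0.3426, 0.057]
ee_rot: [-3.138, -0.002, 2.969]
force: [0.1, 0.1, 0.1]
width: 0.0879
gripper_force: 0.0
t: 9.65
eef_pos: [0.4978, 0.3438, 0.0589]
ee_rot: [-3.141, -0.0, 2.969]
force: [0.6, -0.9, 0.1]
width: 0.0178
gripper_force: 30.0
```

```bash
python3 -m crank '[[[0,0,-1,0],[0,0,-2,0],[0,0,-3.5,0],[0,0,-5,0],[0,-1.6,-5.2,-1],[0,-3.2,-5.2,-2],[-0.3,-5,-5.2,-3],[-0.6,-5.6,-5.2,-3],[-0.6,-5.6,-5.2,-3],[-0.6,-5.6,-5.2,-3]]]';  python3 - <<'E'
from h import *
im,d,K,Rw,tw=cam("wrist"); save(im,'w3'); P=cloud(d,K,Rw,tw); np.save('w3.npy',P)
r=arm.trace("filter_box","wrist")
if r:
    Q=P[r[0]["mask"]]; F=Q[(Q[:,2]>.086)&(Q[:,2]<.095)&(Q[:,1]>.04)&(Q[:,1]<.18)]
    print(r[0]["score"],len(F),cv2.minAreaRect((F[:,:2]*1000).astype(np.float32)))
r=arm.trace("cassette","wrist")
if r:
    Q=P[r[0]["mask"]]; F=Q[(Q[:,2]>.09)&(Q[:,2]<.11)]
    print(r[0]["score"],r[0]["extent"],len(F),cv2.minAreaRect((F[:,:2]*1000).astype(np.float32)),F.mean(0))
E
```

```text
t: 10.9
eef_pos: [0.4887, 0.204, 0.1887]
ee_rot: [3.141, -0.0, -3.053]
force: [0.9, -0.1, -1.8]
width: 0.018
gripper_force: 30.0
0.66 2392 ((493.8170471191406, 105.77796173095703), (100.60466766357422, 30.822566986083984), 5.341399669647217)
```

View pics/w3.png

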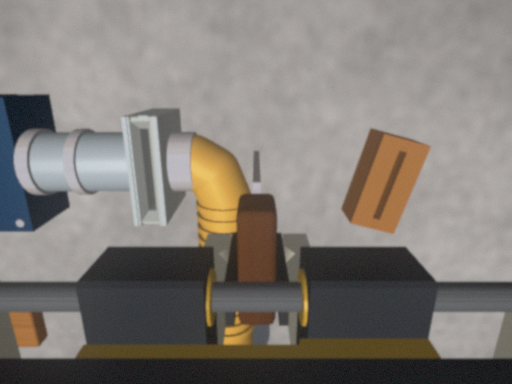

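The picture shows the plate held in the fingers, handle at (257,230), with the frame at (148,170) and its slot visible. I go above the slot.

```bash
python3 -c "
from h import *
row((.4936,.1056,.188),-174.66)"
```

```text
row [ 0.15 -3.94  0.03] -0.04 | pos [0.4885 0.2041 0.1886] rot [-3.141 -0.    -3.052] t 11.05
```

```bash
python3 -m crank '[[[0,-1.6,0,0],[0.15,-3.2,0,0],[0.15,-3.94,0,-0.04],[0.15,-3.94,0.6,-0.04],[0.15,-3.94,1.0,-0.04],[0.15,-3.94,1.0,-0.04]]]';  python3 - <<'E'
from h import *
row((.4936,.1056,.1385),-174.66)
im,d,K,Rw,tw=cam("wrist"); save(im,'w4'); P=cloud(d,K,Rw,tw)
r=arm.trace("filter_box","wrist")
if r:
    Q=P[r[0]["mask"]]; F=Q[(Q[:,2]>.086)&(Q[:,2]<.095)&(Q[:,1]>.04)&(Q[:,1]<.18)]
    print(r[0]["score"],len(F),cv2.minAreaRect((F[:,:2]*1000).astype(np.float32)))
r=arm.trace("gate_plate","wrist")
if r:
    Q=P[r[0]["mask"]]; print(r[0]["extent"])
    for lo,hi in((.17,.3),(.1,.165)):
        F=Q[(Q[:,2]>lo)&(Q[:,2]<hi)]
        if len(F)>5: print(len(F),cv2.minAreaRect((F[:,:2]*1000).astype(np.float32)),F.mean(0))
E
```

```text
t: 11.8
eef_pos: [0.4928, 0.1053, 0.1625]
ee_rot: [-3.141, -0.002, -3.048]
force: [0.1, -0.3, -1.4]
width: 0.0179
gripper_force: 30.0
row [-0.04  0.01  0.96] 0.0 | pos [0.4928 0.1053 0.1625] rot [-3.141e+00 -2.000e-03 -3.048e+00] t 11.8
[238.5, 153.8, 38.4, 171.4]
3983 ((490.76800537109375, 106.37522888183594), (64.73480987548828, 17.963720321655273), 5.686740398406982) [0.48101731 0.10539181 0.21427003]
100 ((458.8241882324219, 102.86416625976562), (1.0006258487701416, 3.7928433418273926), 8.411184310913086) [0.45885417 0.10291936 0.14544424]
```

View pics/w4.png

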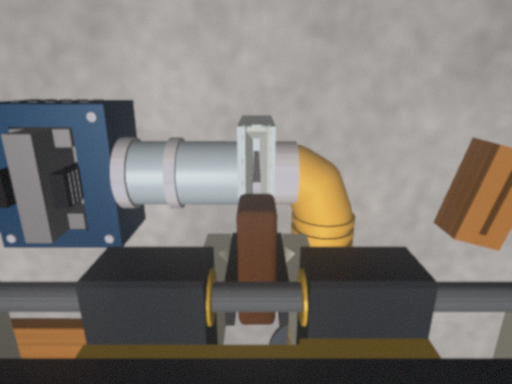

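The picture shows the plate centred over the slot, the frame at (257,155) and the plate edge at (255,160). I lower it into the slot and watch the force.

```bash
python3 -m crank '[[[0,0,0.3,0],[0,0,0.6,0],[0,0,0.9,0],[0,0,1.2,0],[0,0,1.5,0],[0,0,1.5,0]]]' && python3 -c "
from h import *
row((.4936,.1056,.0679),-174.66)"
```

```text
t: 12.7
eef_pos: [0.4931, 0.1047, 0.1257]
ee_rot: [-3.141, -0.001, -3.049]
force: [-0.2, 0.5, -2.2]
width: 0.0177
gripper_force: 30.0
row [-0.03  0.04  2.31] -0.01 | pos [0.4931 0.1047 0.1257] rot [-3.141e+00 -1.000e-03 -3.049e+00] t 12.7
```

```bash
python3 -m crank '[[[0,0,0.4,0],[0,0,0.8,0],[0,0,1.2,0],[0,0,1.6,0],[0,0,1.9,0],[0,0,2.1,0],[0,0,2.24,0],[0,0,2.24,0],[0,0,2.24,0]]]'
```

```text
t: 13.82
eef_pos: [0.4938, 0.105, 0.0707]
ee_rot: [3.141, 0.0, -3.049]
force: [0.4, 0.5, -1.7]
width: 0.0174
gripper_force: 30.0
```

```bash
python3 -m crank '[[[0,0,0.06,0],[0,0,0.12,0],[0,0,0.12,0]]]' && python3 -m crank '[[[0,0,0,0],[0,0,0,0],[0,0,0,0],[0,0,0,0],[0,0,0,0],[0,0,0,0],[0,0,0,0],[0,0,0,0],[0,0,0,0]]]' 0
```

```text
t: 14.2
eef_pos: [0.4939, 0.105, 0.0678]
ee_rot: [3.142, 0.001, -3.049]
force: [-1.1, -0.6, 2.3]
width: 0.018
gripper_force: 30.0
t: 15.32
eef_pos: [0.4935, 0.1049, 0.0674]
ee_rot: [-3.142, -0.0, -3.049]
force: [0.6, -0.7, 0.2]
width: 0.0874
gripper_force: 0.0
```

```bash
python3 -m crank '[[[0,0,-1,0],[0,0,-2.5,0],[0,0,-4.5,0],[0,-2,-5.2,0],[0,-4,-5.2,0],[0,-5.2,-5.2,0],[0,-5.2,-5.2,0],[0,-5.2,-5.2,0]]]';  python3 - <<'E'
from h import *
im,d,K,Rw,tw=cam("wrist"); save(im,'w5'); P=cloud(d,K,Rw,tw)
def rect(F): return cv2.minAreaRect((F[:,:2]*1000).astype(np.float32))
for th,lo,hi in(("filter_box",.086,.095),("filter_box",.065,.075),("gate_plate",.115,.13),("cassette",.093,.107),("catch_left",.06,.107),("catch_right",.06,.107)):
    r=arm.trace(th,"wrist")
    if r:
        Q=P[r[0]["mask"]]; F=Q[(Q[:,2]>lo)&(Q[:,2]<hi)]
        print(th,round(r[0]["score"],2),r[0]["extent"],len(F),F.mean(0).round(4),rect(F) if len(F)>5 else '')
        if th=="cassette":print(np.percentile(F[:,2],[5,50,95]))
row((.5108,-.0735,.19),-174.66)
E
```

```text
t: 16.32
eef_pos: [0.5055, -0.0244, 0.1973]
ee_rot: [3.141, -0.0, -3.05]
force: [-1.3, 0.0, 0.2]
width: 0.0879
gripper_force: 0.0
gate_plate 0.72 [387.8, 140.2, 41.5, 79.3] 1685 [0.4927 0.1033 0.1218] ((494.06683349609375, 104.88713073730469), (58.8053092956543, 18.294788360595703), 5.785192489624023)
cassette 0.56 [162.6, 121.7, 74.1, 102.6] 3432 [ 0.5077 -0.0735  0.0998] ((509.4776916503906, -73.35502624511719), (89.75593566894531, 60.70860290527344), 6.087058067321777)
[0.0976573  0.10002654 0.10114654]
catch_left 0.87 [217.6, 154.8, 20.1, 37.3] 524 [ 0.5047 -0.0489  0.0962] ((507.4590759277344, -48.79283905029297), (28.675941467285156, 11.701069831848145), 5.789605140686035)
catch_right 0.84 [167.8, 150.7, 21.3, 43.2] 753 [ 0.5101 -0.096   0.0917] ((513.5296630859375, -97.84814453125), (41.640560150146484, 29.19033432006836), 7.3329901695251465)
row [-0.02 -1.99  0.3 ] 0.0 | pos [ 0.5056 -0.024   0.1974] rot [ 3.142  0.    -3.048] t 16.68
```

View pics/w5.png

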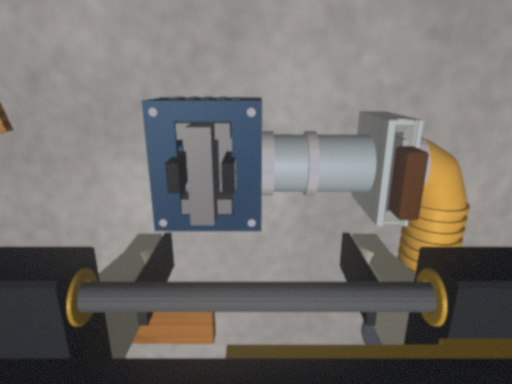

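The picture shows the plate home, handle top at z 0.122, and the cassette web at pixel (200,170) with its catches at (176,175) and (228,173). I go to the catches.

```bash
python3 -m crank '[[[0,-1,0,0],[0,-2,0,0],[0,-2,1.5,0],[0,-2,3,0],[0,-2,4.2,0],[0,-2,5.2,0],[0,-2,6,0],[0,-2,6.1,0],[0,-2,6.1,0]]]'; python3 -c "
from h import *
row((.5103,-.0735,.0449),-174.6)"
```

```text
t: 17.8
eef_pos: [0.5106, -0.0742, 0.0454]
ee_rot: [-3.141, 0.0, -3.049]
force: [0.2, 0.6, 0.8]
width: 0.0874
gripper_force: 0.0
row [0.01 0.03 0.02] -0.01 | pos [ 0.5106 -0.0742  0.0454] rot [-3.141  0.    -3.049] t 17.8
```

```bash
python3 -m crank '[[[0,0.02,0,0],[0,0.02,0,0],[0,0.02,0,0],[0,0.02,0,0],[0,0.02,0,0],[0,0.02,0,0],[0,0.02,0,0],[0,0.02,0,0],[0,0.02,0,0],[0,0.02,0,0]]]' 1 35
```

```text
t: 19.05
eef_pos: [0.5104, -0.0743, 0.0456]
ee_rot: [-3.141, 0.001, -3.049]
force: [-1.9, -2.8, 7.4]
width: 0.0429
gripper_force: 35.0
```

```bash
python3 -m crank '[[[0,0,0,0],[0,0,0,0],[0,0,-0.15,0],[0,0,-0.3,0],[0,0,-0.3,0]]]'
```

```text
t: 19.68
eef_pos: [0.5101, -0.0737, 0.0525]
ee_rot: [3.141, 0.0, -3.049]
force: [0.5, 0.5, -4.2]
width: 0.0432
gripper_force: 35.0
```

```bash
python3 - <<'E'
from h import *
for n in("side","wrist"):
    im,d,K,Rw,tw=cam(n); P=cloud(d,K,Rw,tw); save(im,'lift_'+n)
    r=arm.trace("cassette",n)
    if r:
        Q=P[r[0]["mask"]]; Q=Q[~np.isnan(Q[:,0])]; print(n,r[0]["score"],r[0]["extent"],np.percentile(Q[:,2],[5,50,90,97]))
E
```

```text
side 0.59 [273.3, 177.6, 38.4, 18.9] [0.06314412 0.08081955 0.1057041  0.10931153]
wrist 0.56 [203.6, 154.7, 101.7, 191.4] [0.06402618 0.10606746 0.10705423 0.10744856]
```

View pics/lift_wrist.png

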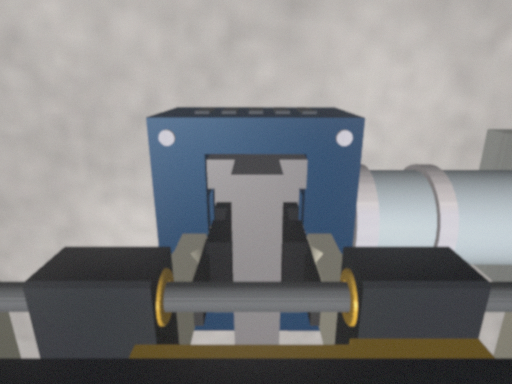

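The picture shows both catches pinched, at (222,230) and (292,230), and the cassette has risen about 7 mm with the fingers. I lift it straight up.

```bash
python3 -m crank '[[[0,0,-0.3,0],[0,0,-0.8,0],[0,0,-1.3,0],[0,0,-1.8,0],[0,0,-2.3,0],[0,0,-2.8,0],[0,0,-3.3,0],[0,0,-3.8,0],[0,0,-4.3,0],[0,0,-4.7,0],[0,0,-4.9,0],[0,0,-4.9,0]]]'; python3 -m crank '[[[0,0,0,0],[0,0,0,0],[0,0,0,0],[0,0,0,0],[0,0,0,0],[0,0,0,0]]]';  python3 - <<'E'
from h import *
for n in("side","wrist"):
    im,d,K,Rw,tw=cam(n); P=cloud(d,K,Rw,tw)
    if n=="side": cv2.imwrite('pics/fin.png',cv2.resize(im[80:330,130:380,::-1],(600,600)))
    for th in("cassette","gate_plate"):
        r=arm.trace(th,n)
        if r:
            Q=P[r[0]["mask"]]; Q=Q[~np.isnan(Q[:,0])]; print(n,th,r[0]["score"],r[0]["extent"],Q.mean(0).round(3),np.percentile(Q[:,2],[3,50,90,97]).round(3))
E
```

```text
t: 21.38
eef_pos: [0.5102, -0.0737, 0.1751]
ee_rot: [3.141, 0.0, -3.049]
force: [-1.0, -0.1, -3.6]
width: 0.0427
gripper_force: 35.0
t: 22.12
eef_pos: [0.5101, -0.0738, 0.1749]
ee_rot: [-3.142, -0.0, -3.049]
force: [-0.2, -0.0, -3.3]
width: 0.0429
gripper_force: 35.0
side cassette 0.87 [274.0, 137.2, 41.7, 34.3] [ 0.507 -0.056  0.185] [0.145 0.183 0.217 0.231]
side gate_plate 0.89 [271.4, 216.1, 27.9, 13.8] [0.495 0.111 0.112] [0.088 0.114 0.125 0.127]
wrist cassette 0.79 [203.3, 139.0, 102.6, 207.1] [ 0.492 -0.074  0.214] [0.156 0.229 0.23  0.23 ]
wrist gate_plate 0.84 [453.1, 144.1, 58.0, 88.0] [0.492 0.102 0.111] [0.08  0.118 0.123 0.124]
```

View pics/fin.png

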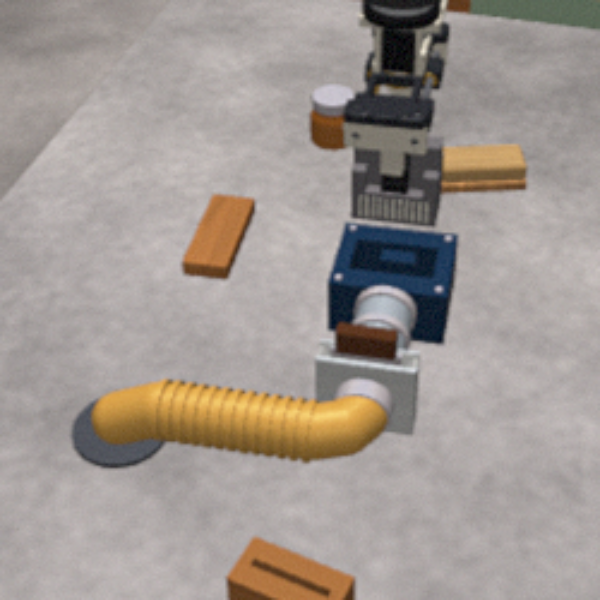

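The picture shows the cassette upright and clear of the box, at crop pixel (395,175) above (395,270). The plate is home at (367,340) and the bystanders are undisturbed.

```bash
python3 -c "
from station import arm
print(arm.job_done())"
```

```text
the job is handed in; nothing more can be done
None
```

Job handed in, no verdict returned: the gate plate is home in the slot and released, and the cassette is held upright by its pinched catches with its underside about 70 mm above the box top (the first grab at the plate's handle missed without touching it).

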